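# Lock the plant tag with a push rivet

## Task

Take the plastic push rivet out of the drain hole of the upturned pot and seat it fully in the hole of the plant tag on its aluminium holder, with its centre pin still up. Then press the pin down flush with the rivet's collar so that the rivet spreads and locks the tag: press gently, so that the springy strip is not bent, and leave the bowl, clothes peg, bottle and funnel where they are.

Things in the scene. Friction and masses are not known exactly. Their poses are not given: they have to be found in the camera images.
- rivet: Black plastic push rivet, loose, about 34 g, upright in the pot's drain hole. Collar 26 mm across, domed, 6 mm thick at its edge and 8 mm by the pin, can be gripped from above; origin at the centre of the collar's underside, z up. Below it a 10 mm shank and two legs reach down 17.5 mm; above it the 13 mm pin stands 10.8 mm proud. Pressing the pin spreads the legs along y to 15 mm; a spread rivet no longer passes a hole.
- rivet_pin (a joint): How far the centre pin is pressed down, in m: 0 fully up, 0.010 fully down, when its top is flush (at most 0.8 mm proud) with the collar. It slides stiffly, at 9 to 10 N when pressed slowly, stays where it is left, and stops dead at 0.010.
- pin_top (a point): Centre of the pin's flat top; 18.8 mm above the collar's underside when the pin is up, 8.8 mm when it is flush.
- rivet_pot: Upturned terracotta pot, fixed, 55 mm high, 86 mm across at its rim on the ledge and 60 mm across on top, with the 12 mm drain hole in the middle of the flat top (7 mm thick, hollow below). Origin on the ledge under the hole; the rivet's collar lies on its top.
- tag_holder: Aluminium plant tag holder, fixed to the ledge: foot plate and a post, 79 mm high with two bolt heads to 83 mm, the post 30 by 40 mm and centred 98 mm from this origin along +x. The strip sticks out of the post's clamp along -x.
- tag_arm: The holder's springy strip (34 mm wide, 4 mm thick) with the blank white tag (76 by 48 by 3 mm) on it, its top 73 mm above the ledge. Origin at its root by the post, 3 mm below the tag's top; it runs along -x. Pressed at the hole it gives, by 2 to 12 mm at 10 N, more the farther it sticks out, taking the rivet along, and springs back; more than 15 N bends it for good.
- hole (a point): Centre of the mouth of the 12 mm hole through tag and strip (7 mm thick together, open below), on the tag's top face, 50 to 110 mm from the strip's root, as the strip is clamped; the tag reaches 26 mm from it towards the post, 50 mm the other way. Its z is the hole's axis, up; it moves with the strip.
- bowl: Small white ceramic bowl, 100 mm across, 45 mm high, loose bystander. Origin under its centre.
- peg: Wooden clothes peg, 73 mm long, 10 mm high, lying loose, bystander. Origin under its middle, long along x.
- bottle: Grey push dispenser bottle, empty, 68 mm across, 182 mm high with its pump head, loose bystander. Origin under its centre.
- funnel: Red plastic funnel standing mouth down, 100 mm across, 98 mm high, loose bystander. Origin under its centre.

How it is judged:
By the outcome, as a careful person would: the job done as asked, in the order asked, and still so for the second after the job is handed in, with the robot touching nothing.
It also fails if it takes over 56 s, if anything falls off the work surface, if the arm or the gripper's body presses on something with over 40 N, if the wrist force passes 120 N, or if a joint passes its speed limit or range.

## Robot

A 7-joint arm with a two-finger parallel gripper is mounted at the origin on the work surface. World frame = base frame: x ahead of the robot, y to its left, z up, the work surface at z = 0. Lengths are in m, angles in rad, forces in N, time in s.
With the tool pointing down it reaches from about 0.425 to 1.025 m from the base axis. Payload 9.4 kg.
Tool frame: the origin (TCP) lies on the centre line of the jaws, within the pads' length; the fingertips stand 11 mm ahead of it and the grasp point (between the pads) lies 8 mm behind it (robot.tips_ahead is the distance from the TCP to the fingertips, in m); z points along the fingers, y is the line along which they close (so a half turn about z gives the same grasp; the last joint's range is limited). The gripper opens to 93 mm and grips with 3 to 60 N. Pads are 15 mm wide; open, the fingers measure 128 mm over their backs; the gripper's body (75 mm by 188 mm) begins 65 mm behind the grasp point.
Start: joints at [-1.224, 0.599, -0.003, 1.599, 0.002, 0.943, -0.08], TCP at [0.298, 0.661, 0.23] pointing down, gripper open.
Joint ranges: [-2.57, 2.57], [-0.35, 1.97], [-1.29, 1.29], [0.11, 2.56], [-1.05, 4.19], [0.11, 1.86], [-2.63, 2.63]. Speed limits (rad/s): [2.22, 2.22, 3.01, 3.01, 3.14, 3.14, 3.14].

## Interface

Orientations are given as a rotation vector (axis times angle).
In Python, from workcell import robot gives the robot as it stands. The module is installed in compiled form; this text tells all that it offers.
- The arm moves only by the shell command python3 -m crank 'ROWS' [FORCE]. ROWS is JSON, a list that holds one entry, the list of rows, each a list of 5 numbers: the finger opening in mm, from 0 to 93, then the shift along the tool's x, y, z each as a share of 2.5 cm, from -1 to 1, then the turn about the tool's z as a share of 180 degrees, from -1 to 1. A call has 1 to 20 rows; each row shifts and turns the commanded pose from where the row before left it, along the tool's axes as they then stand; what a row does not reach is not made up. A row lasts 1/12 s, in which the tool goes at most 41.7 mm and 7.16 degrees, less where a joint would pass 70% of its speed; a pose out of reach is approached as far as the arm can. A call with a number of a shift or a turn outside -1 to 1 is refused whole. A call with a gripper value outside its range is refused whole. The fingers move at their own pace and stop on an object; FORCE is the grip in N (left out, the last holds). Time passes only in rows, so rows that do not move let the fingers close. It gives the time, the measured TCP pose, the force, the opening and the grip force at its end, in the units of the state.
- robot.sense(): the state, without advancing time (a new reading comes with each control period).
- robot.get_image(name): name is "scene" or "top" or "wrist"; returns a dict with "pixels" (480x640x3 uint8, red, green, blue), "z_map" (480x640 float32, m along the optical axis (not along the pixel's ray), 0 where there is no reading), "fx", "fy", "cx", "cy" (pixels), "k1" (the pictures are not rectified: a ray, as slopes to the right and down, at radius r is drawn at 1 + k1 r^2 times it, then the intrinsics apply), "R" (3x3) and "t" (3): a world point X has camera coordinates R X + t. Camera axes: x right, y down, z forward; pixel columns grow to the right and rows downward; lengths in m; the calibration is good to about 2 mm. A picture is of the moment at which its call begins.
- robot.close_job(): hands the job in; it is judged then, once.
The state is a dict: "time": time; "joint_pos": joint angles; "joint_vel": joint speeds; "joint_torque": joint torques, N m; "eef_pos": TCP position; "ee_rot": TCP orientation; "wrist_force": force on the tool from outside, world axes, zero at the start; "wrist_torque": the same for the moment, N m; "grip_width": finger opening in m; "finger_force": force on a finger pad.
Only numpy, scipy, OpenCV 4.12 (cv2) and the standard library are available. Lean on these libraries where they do the work, as an engineer would, in place of code of your own. Each camera call takes 0.05 s, during which the arm holds its last target. There are 200 camera calls.

## Working session

There is one attempt and no reset: what is moved stays moved. The work goes in short steps, Python scripts to look and compute and a shell command to move; the robot and the scene stay as the last step left them, time stands still between calls to the robot, and variables do not carry over. Pictures are saved under pics/ and viewed, at most 10 in all, crops included, and the job is handed in when it is done.

```bash
mkdir -p pics
cat > h.py <<'E'
import numpy as np, cv2
from workcell import robot
def grab(n,f=None):
    im=robot.get_image(n)
    if f: cv2.imwrite(f'pics/{f}.png',im['pixels'][:,:,::-1])
    return im
def ray(im,u,v):
    x,y=(u-im['cx'])/im['fx'],(v-im['cy'])/im['fy']
    a,b=x,y
    for _ in range(20):
        s=1+im['k1']*(a*a+b*b); a,b=x/s,y/s
    R=np.array(im['R']);t=np.array(im['t'])
    return -R.T@t, R.T@np.array([a,b,1.])
def onz(im,u,v,z):
    c,d=ray(im,u,v); return c+d*(z-c[2])/d[2]
def dep(im,u,v):
    c,d=ray(im,u,v); return c+d*float(im['z_map'][int(v),int(u)])
def proj(im,X):
    p=np.array(im['R'])@np.array(X)+np.array(im['t']); a,b=p[:2]/p[2]; s=1+im['k1']*(a*a+b*b)
    return im['fx']*a*s+im['cx'],im['fy']*b*s+im['cy']
E
python3 - <<'E'
from h import *
s=robot.sense(); print(s['time'],s['eef_pos'],s['ee_rot'],s['wrist_force'],s['grip_width'],robot.tips_ahead)
for n in('top','scene'):
    im=grab(n,n+'0'); print(n,im['fx'],im['k1'],ray(im,320,240))
E
```

```text
0.0 [0.29793617 0.66043964 0.22877725] [-6.60553351e-01 -3.07116577e+00  2.40611375e-03] [ 0.17354989  0.35413105 -0.20447784] 0.09313730692731644 0.011
top 617.671104556619 -0.002690210469197847 (array([ 0.42355919, -0.02763525,  1.3291881 ]), array([ 0.12922862,  0.01558326, -0.99152859]))
scene 548.9834799658956 -0.08279964046477725 (array([1.04707222, 0.60251685, 0.79301857]), array([-0.40424984, -0.61163007, -0.68048525]))
```

View pics/top0.png

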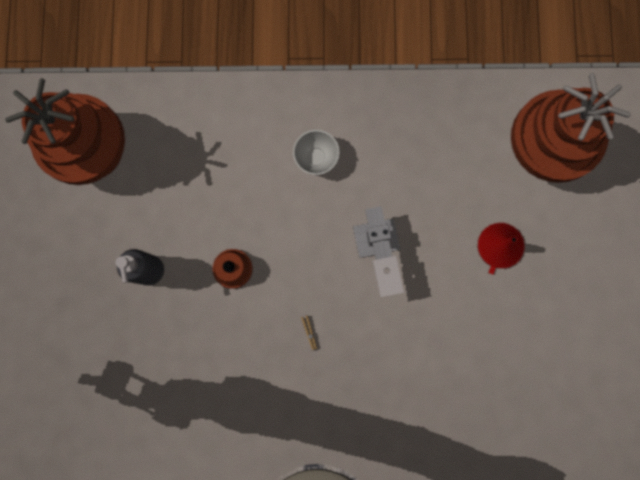

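View pics/scene0.png

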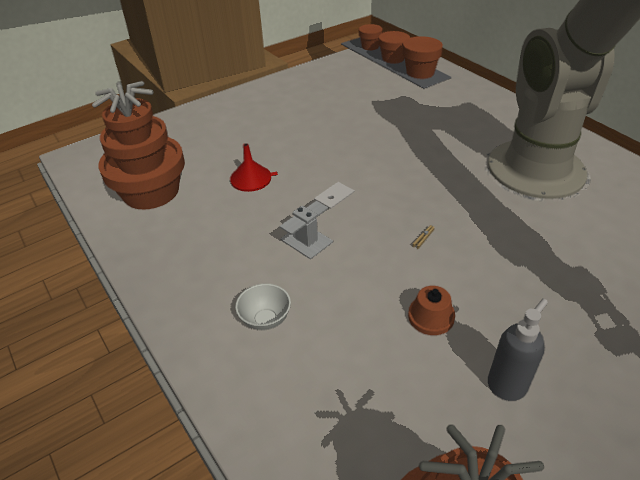

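Top view: the rivet is at about (231,267) on the pot. The tag is at (375–403, 256–295) with its hole at about (388,270), and the post is up-image at (378,233). The bottle at (140,267) is near the pot; the funnel, bowl and peg are clear. The scene view agrees.

Run:
```python
from h import *
T=grab('top');S=grab('scene')
def blob(im,box,f):
    u0,u1,v0,v1=box; p=im['pixels'][v0:v1,u0:u1].astype(int); m=f(p).astype(np.uint8)
    n,l,st,c=cv2.connectedComponentsWithStats(m); i=1+np.argmax(st[1:,4]); return c[i]+[u0,v0],st[i]+[u0,v0,0,0,0],(l==i).astype(np.uint8)
c,st,_=blob(T,(215,250,250,288),lambda p:p.max(2)<45); print('riv top',c,st,onz(T,*c,.066))
c,st,_=blob(S,(415,455,280,310),lambda p:p.max(2)<45); print('riv sc',c,st,onz(S,*c,.066))
print('dep',dep(T,231,267),dep(T,222,262))
# tag
p=T['pixels'].astype(int); 
print(p[262:282:2,380:398:2].mean(2).astype(int))
c,st,m=blob(T,(370,410,250,300),lambda p:p.min(2)>165); print('tag',c,st)
ct=cv2.findContours(m,0,1)[0][0]; r=cv2.minAreaRect(ct); print(r)
for q in cv2.boxPoints(r)+[370,250]: print(onz(T,*q,.073))
print('hole',onz(T,388,270.5,.073),dep(T,392,285), onz(S,332,197,.073))
for n,u,v in(('bottle',142,268),('funnel',501,246),('bowl',317,152),('peg',310,333),('post',378,233)): print(n,dep(T,u,v))
```

```text
riv top [228.87037037 266.16666667] [223 261  13  11 108] [0.53464264 0.17992355 0.066     ]
riv sc [434.         295.58208955] [428 289  13  13 134] [0.53947442 0.18752214 0.066     ]
dep [0.53324785 0.176123   0.06209233] [0.54441103 0.19635089 0.054245  ]
[[144 143 144 144 145 145 143 142 140]
 [143 144 144 143 143 143 144 143 142]
 [145 144 142 138 142 144 146 146 143]
 [145 142 129 114 122 138 145 146 142]
 [144 141 122 118 118 133 144 144 146]
 [144 141 127 120 127 139 144 144 143]
 [145 144 140 137 139 144 145 143 143]
 [145 145 146 144 144 147 142 143 145]
 [143 145 146 146 144 146 144 146 144]
 [147 145 144 145 145 143 145 145 146]]Traceback (most recent call last):
  File "<stdin>", line 12, in <module>
  File "<stdin>", line 5, in blob
    return _wrapfunc(a, 'argmax', axis=axis, out=out, **kwds)
    return bound(*args, **kwds)
ValueError: attempt to get argmax of an empty sequence
```

Run:
```python
from h import *
T=grab('top')
g=T['pixels'][250:300,365:412].astype(int); m=((g.min(2)>125)&(g.max(2)-g.min(2)<25)).astype(np.uint8)
n,l,st,c=cv2.connectedComponentsWithStats(m); i=1+np.argmax(st[1:,4]); m=(l==i).astype(np.uint8)
r=cv2.minAreaRect(cv2.findContours(m,0,1)[0][0]); print(st[i],r)
for q in cv2.boxPoints(r)+[365,250]: print(q,onz(T,*q,.073))
print('hole',onz(T,386.7,270,.073),dep(T,392,285))
for n,u,v in(('bottle',142,268),('funnel',501,246),('bowl',317,152),('peg',310,333),('post',378,233)): print(n,dep(T,u,v))
s=robot.sense(); R=cv2.Rodrigues(s['ee_rot'])[0]; print(R.round(3))
d=np.array([.536,.182,0])-s['eef_pos']; print((R.T@d)/.025)
W=grab('wrist'); c,dd=ray(W,320,240); print(R.T@(c-s['eef_pos']),R.T@dd, (R.T@np.array(W['R']).T).round(2))
```

```text
[  8   6  31  41 859] ((22.814632415771484, 25.96829605102539), (37.715240478515625, 23.81647300720215), 77.90524291992188)
[372.21951056 260.02439117] [ 0.54568844 -0.11425462  0.073     ]
[395.50731468 255.03414917] [ 0.55574608 -0.16177442  0.073     ]
[403.40975571 291.91220093] [ 0.48073654 -0.17635563  0.073     ]
[380.12195015 296.90244293] [ 0.47077434 -0.12921846  0.073     ]
hole [ 0.52523005 -0.14336746  0.073     ] [ 0.49473461 -0.15355683  0.07328778]
bottle [0.52579145 0.33980535 0.13154934]
funnel [ 0.57603496 -0.38213721  0.05149058]
bowl [ 7.91996360e-01 -5.90520955e-04  4.25807151e-03]
peg [ 0.39721123  0.01500475 -0.00185391]
post [ 0.6002249  -0.12623081  0.08035461]
[[-0.912  0.411 -0.   ]
 [ 0.411  0.912 -0.001]
 [-0.    -0.001 -1.   ]]
[-16.5480579  -13.53220233   9.17929783]
[ 0.06986085 -0.00033453 -0.1548451 ] [-0.24724972 -0.00351382  0.9689611 ] [[-0.   -0.97 -0.25]
 [ 1.   -0.    0.  ]
 [-0.   -0.25  0.97]]
```

Measurements check out: the tag is 76 × 48 mm at z 0.073, and the hole is 26 mm from the near edge at (0.525, -0.143). The strip axis is at about 11°. Next I go above the rivet.

```bash
python3 -m crank '[[[60,-0.5,-0.4,0,0],[60,-1,-0.83,0,0],[60,-1,-0.83,0,0],[60,-1,-0.83,0,0],[60,-1,-0.83,0,0],[60,-1,-0.83,0,0],[60,-1,-0.83,0,0],[60,-1,-0.83,0,0],[60,-1,-0.83,0,0],[60,-1,-0.83,0,0],[60,-1,-0.83,0,0],[60,-1,-0.83,0,0],[60,-1,-0.83,0,0],[60,-1,-0.83,0,0],[60,-1,-0.83,0,0],[60,-1,-0.83,0,0],[60,-0.9,-0.7,0,0],[60,0,0,0,0]]]' 10
python3 -m crank '[[[60,0,0,0.3,0.038],[60,0,0,0.4,0.038],[60,0,0,0.4,0.038],[60,0,0,0.4,0.038],[60,0,0,0.4,0.038],[60,0,0,0.4,0.038],[60,0,0,0.4,0.038],[60,0,0,0.3,0.038],[60,0,0,0,0],[60,0,0,0,0]]]'
cat > w.py <<'E'
from h import *
import sys
s=robot.sense(); R=cv2.Rodrigues(s['ee_rot'])[0]; W=grab('wrist',sys.argv[1]); print(s['time'],s['eef_pos'],R[:,1].round(3),R[:,2].round(3),s['wrist_force'],s['grip_width'])
E
python3 w.py w1
```

```text
time: 1.8
eef_pos: [0.5348, 0.1761, 0.2299]
ee_rot: [0.673, 3.067, -0.004]
wrist_force: [-0.2, -0.1, 0.5]
grip_width: 0.0599
finger_force: 0.0
time: 2.63
eef_pos: [0.5321, 0.1832, 0.1546]
ee_rot: [-1.994, -2.428, 0.002]
wrist_force: [0.3, 0.0, 0.3]
grip_width: 0.0604
finger_force: 0.0
2.6333 [0.5320623  0.18319737 0.15455463] [ 0.981  0.194 -0.001] [-0.001 -0.001 -1.   ] [0.34533981 0.007382   0.29267286] 0.06035253884139986
```

View pics/w1.png

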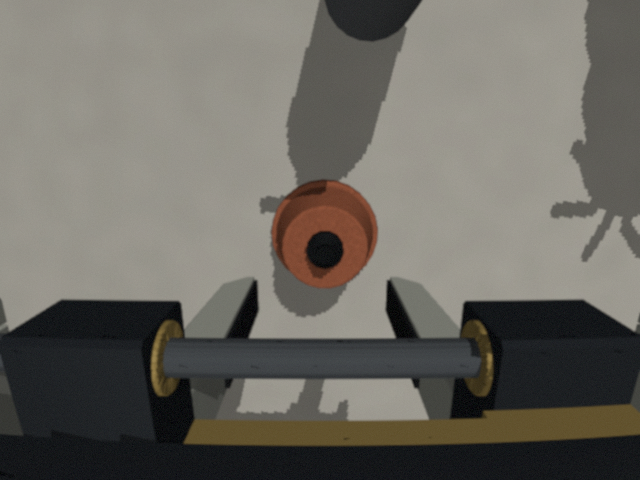

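Wrist view: the black rivet collar is at about (325,250) on the pot top, between the fingers (258–388) but further out along image y.

Run:
```python
from h import *
W=grab('wrist'); s=robot.sense(); R=cv2.Rodrigues(s['ee_rot'])[0]
p=W['pixels'][215:285,285:370].astype(int); m=(p.max(2)<50).astype(np.uint8)
n,l,st,c=cv2.connectedComponentsWithStats(m); i=1+np.argmax(st[1:,4]); m=(l==i).astype(np.uint8)
(e,ax,an)=cv2.fitEllipse(cv2.findContours(m,0,1)[0][0]); u=np.array(e)+[285,215]
print(u,ax,c[i]+[285,215],st[i])
X=onz(W,*u,.061); print(X,dep(W,*u), (R.T@(X-s['eef_pos']))*1e3)
for d in(-15,0,15):print(dep(W,u[0]+d,u[1]),onz(W,u[0]+d,u[1],.061))
X=[0.525,-.1433,.073];print((R.T@(X-s['eef_pos']))/.025)
```

```text
[323.69226837 249.7012558 ] (35.0095100402832, 35.959529876708984) [323.69586141 249.69586141] [  21   17   36   37 1039]
[0.53318399 0.18264182 0.061     ] [0.53248398 0.18579288 0.07246227] [-0.79218048  0.34867788 94.19652515]
[0.5231885  0.18068276 0.06106227] [0.5231898  0.18066515 0.061     ]
[0.53248398 0.18579288 0.07246227] [0.53318399 0.18264182 0.061     ]
[0.54307488 0.18489512 0.06203947] [0.54318013 0.18461762 0.061     ]
[-12.75739613  -2.83941981   3.28504581]
```

Aligned within 1 mm. Descend and grip.

```bash
python3 -m crank '[[[60,-0.03,0.01,0.6,0],[60,0,0,0.9,0],[60,0,0,0.9,0],[60,0,0,0.6,0],[60,0,0,0.3,0],[60,0,0,0.18,0],[60,0,0,0,0],[60,0,0,0,0]]]' 15
python3 -m crank '[[[15,0,0,0,0],[15,0,0,0,0],[15,0,0,0,0],[15,0,0,0,0],[15,0,0,0,0],[15,0,0,0,0],[15,0,0,0,0],[15,0,0,0,0]]]' 15
```

```text
time: 3.4
eef_pos: [0.5335, 0.1828, 0.0684]
ee_rot: [1.998, 2.424, 0.001]
wrist_force: [0.5, -0.9, -0.3]
grip_width: 0.0599
finger_force: 0.0
time: 4.07
eef_pos: [0.5331, 0.1829, 0.0678]
ee_rot: [1.998, 2.424, 0.001]
wrist_force: [-1.1, -0.1, 2.8]
grip_width: 0.0254
finger_force: 15.0
```

```bash
python3 -m crank '[[[15,0,0,-0.2,0],[15,0,0,-0.4,0],[15,0,0,-0.6,0],[15,0,0,-0.7,0],[15,0,0,-0.7,0],[15,0,0,-0.5,0],[15,0,0,-0.1,0]]]'
python3 -m crank '[[[15,-0.4,-0.08,0,0],[15,-0.8,-0.18,0,0],[15,-0.9,-0.2,0,0],[15,-0.9,-0.2,0,0],[15,-0.9,-0.2,0,0],[15,-0.9,-0.2,0,0],[15,-0.9,-0.2,0,0],[15,-0.9,-0.2,0,0],[15,-0.9,-0.2,0,0],[15,-0.9,-0.2,0,0],[15,-0.9,-0.2,0,0],[15,-0.9,-0.2,0,0],[15,-0.9,-0.2,0,0],[15,-0.9,-0.2,0,0],[15,-0.5,-0.15,0,0],[15,-0.2,-0.03,0,0],[15,-0.04,0,0,0],[15,0,0,0,0],[15,0,0,0,0]]]'
python3 w.py w2
```

```text
time: 4.65
eef_pos: [0.5337, 0.1829, 0.1503]
ee_rot: [1.998, 2.423, 0.004]
wrist_force: [-0.4, 0.4, -1.0]
grip_width: 0.025
finger_force: 15.0
time: 6.23
eef_pos: [0.5239, -0.1423, 0.1473]
ee_rot: [-1.996, -2.425, -0.0]
wrist_force: [-0.5, 0.3, -0.3]
grip_width: 0.0248
finger_force: 15.0
6.2333 [ 0.52391046 -0.14232634  0.14731655] [ 0.981  0.192 -0.   ] [-0.001  0.001 -1.   ] [-0.52810326  0.26506534 -0.25506822] 0.02481475527195929
```

View pics/w2.png

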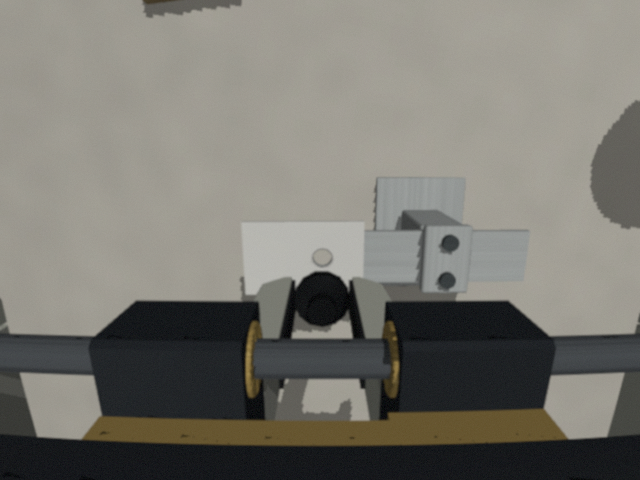

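Wrist view: the tag hole is at (322,257), and the rivet is in the jaws with its collar at about (322,298) and its pin up. I measure both to align them.

```bash
cat > m.py <<'E'
from h import *
W=grab('wrist'); s=robot.sense(); R=cv2.Rodrigues(s['ee_rot'])[0]; P=s['eef_pos']
tool=lambda X:((R.T@(X-P))*1e3).round(2)
g=cv2.cvtColor(W['pixels'],cv2.COLOR_RGB2GRAY)
c=g[246:268,308:336]; bg=np.median(c); m=(c<bg-10).astype(np.uint8)
n,l,st,cc=cv2.connectedComponentsWithStats(m); i=1+np.argmax(st[1:,4])
u=cc[i]+[308,246]; print('hole',u,st[i],tool(onz(W,*u,.073)),onz(W,*u,.073),dep(W,315,235))
z=W['z_map'][265:335,285:360]; v,w=np.nonzero(z)
X=np.array([dep(W,b+285,a+265) for a,b in zip(v,w)]); t=(R.T@(X-P).T).T*1e3
k=(abs(t[:,0])<20)&(abs(t[:,1])<11)&(t[:,2]<13)&(t[:,2]>-20); t=t[k]
print(len(t),t[:,2].min()); top=t[t[:,2]<t[:,2].min()+3]; print('pin',len(top),top.mean(0),top.min(0),top.max(0))
A=np.c_[top[:,:2],np.ones(len(top))]; print('slope',np.linalg.lstsq(A,top[:,2],rcond=None)[0])
col=t[t[:,2]>t[:,2].min()+8]; print('collar',len(col),col.mean(0),col.min(0),col.max(0))
p=cv2.resize(W['pixels'][260:340,270:375],None,fx=6,fy=6,interpolation=cv2.INTER_CUBIC); cv2.imwrite('pics/c1.png',np.clip(p[:,:,::-1].astype(int)*3,0,255).astype(np.uint8))
for n,q in(('pin top exp',[0,0,-6]),('collar exp',[0,0,7])): print(n,proj(W,P+R@np.array(q)/1e3))
E
python3 m.py
```

```text
hole [322.44166667 259.55833333] [  4   3  21  19 120] [-1.7  -0.35 74.5 ] [ 0.52407377 -0.14389994  0.073     ] [ 0.51650045 -0.12926529  0.07260486]
2247 -6.72655622921953
pin 560 [-0.25600689 -1.04313948 -4.69617157] [-6.70503958 -7.21718862 -6.72655623] [ 5.72407964  5.27184541 -3.73661939]
slope [-2.24342597e-03  8.50695740e-03 -4.68787196e+00]
collar 1522 [ 3.15162783 -0.12597425  6.53757748] [-13.47078323 -10.95955568   1.34073231] [12.20698231 10.94518114 12.99110884]
pin top exp (np.float64(323.7746969403294), np.float64(311.736133992006))
collar exp (np.float64(323.6010552071168), np.float64(299.6034951320806))
```

View pics/c1.png

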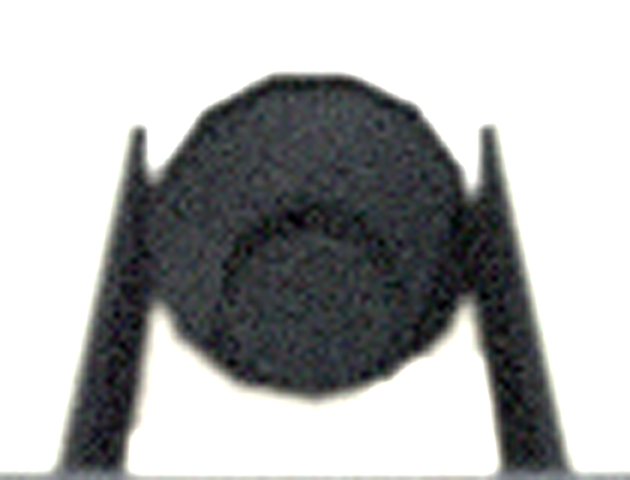

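The rivet is level and held properly. The measured jaw centre shows a camera bias of about -1 mm in y. I take a closer look at the hole.

Run:
```python
from h import *
W=grab('wrist'); g=cv2.cvtColor(W['pixels'],cv2.COLOR_RGB2GRAY)
cv2.imwrite('pics/c2.png',cv2.resize(np.clip((g[235:285,290:355].astype(int)-90)*2,0,255).astype(np.uint8),None,fx=10,fy=10,interpolation=cv2.INTER_CUBIC))
s=robot.sense(); R=cv2.Rodrigues(s['ee_rot'])[0]; P=s['eef_pos']
for q in((322,257),(322.5,258.5)): print(((R.T@(onz(W,*q,.073)-P))*1e3).round(2))
```

```text
[ 5.000e-02 -5.500e-01  7.454e+01]
[-0.93 -0.24 74.54]
```

View pics/c2.png

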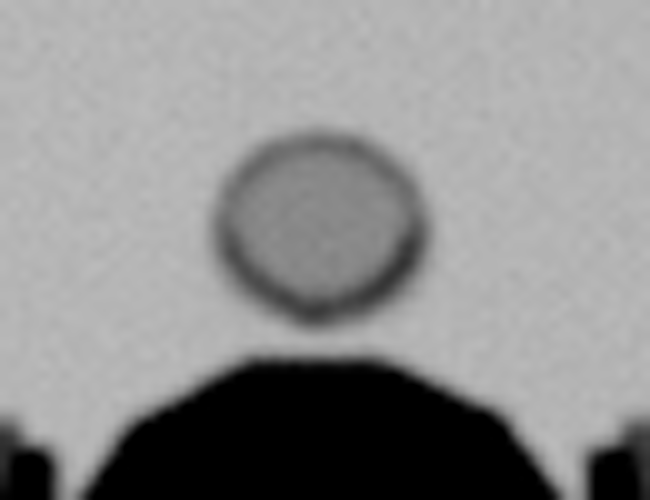

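Hole rim centre is at about (321.7,257.5), so the rivet is within 0.5 mm of it. I descend to just above the tag, then insert slowly.

```bash
python3 -m crank '[[[15,0,0.016,0.2,0],[15,0,0,0.4,0],[15,0,0,0.4,0],[15,0,0,0.3,0],[15,0,0,0.2,0],[15,0,0,0.08,0],[15,0,0,0,0],[15,0,0,0,0]]]'
python3 -m crank '[[[15,0,0,0.08,0],[15,0,0,0.08,0],[15,0,0,0.08,0],[15,0,0,0,0],[15,0,0,0,0]]]'
python3 -m crank '[[[15,0,0,0.06,0],[15,0,0,0.06,0],[15,0,0,0,0]]]'
```

```text
time: 7.05
eef_pos: [0.5244, -0.1435, 0.108]
ee_rot: [-1.998, -2.424, 0.0]
wrist_force: [0.1, -0.9, 0.5]
grip_width: 0.0249
finger_force: 15.0
time: 7.47
eef_pos: [0.5244, -0.1433, 0.1021]
ee_rot: [-1.998, -2.424, 0.0]
wrist_force: [0.3, -0.2, -0.6]
grip_width: 0.0247
finger_force: 15.0
time: 7.72
eef_pos: [0.5244, -0.1433, 0.0989]
ee_rot: [-1.998, -2.424, 0.0]
wrist_force: [-0.7, 0.0, 0.1]
grip_width: 0.0248
finger_force: 15.0
```

```bash
python3 -m crank '[[[15,0,0,0.08,0],[15,0,0,0.08,0],[15,0,0,0.08,0],[15,0,0,0,0]]]'
python3 -m crank '[[[15,0,0,0.08,0],[15,0,0,0.08,0],[15,0,0,0,0],[15,0,0,0,0]]]'
```

```text
time: 8.05
eef_pos: [0.5243, -0.1433, 0.0927]
ee_rot: [-1.998, -2.424, 0.0]
wrist_force: [-0.1, -0.2, -1.1]
grip_width: 0.025
finger_force: 15.0
time: 8.38
eef_pos: [0.5244, -0.1433, 0.089]
ee_rot: [-1.998, -2.424, 0.0]
wrist_force: [-0.8, 0.2, -0.1]
grip_width: 0.0249
finger_force: 15.0
```

```bash
python3 -m crank '[[[15,0,0,0.06,0],[15,0,0,0.04,0],[15,0,0,0,0],[15,0,0,0,0]]]'; python3 -m crank '[[[15,0,0,0.03,0],[15,0,0,0.02,0],[15,0,0,0,0],[15,0,0,0,0]]]'; python3 w.py w3
```

```text
time: 8.72
eef_pos: [0.5244, -0.1433, 0.0866]
ee_rot: [-1.998, -2.424, 0.0]
wrist_force: [0.3, 0.5, -1.3]
grip_width: 0.0247
finger_force: 15.0
time: 9.05
eef_pos: [0.5245, -0.1434, 0.0855]
ee_rot: [1.998, 2.424, 0.0]
wrist_force: [-0.4, 0.3, 2.0]
grip_width: 0.0248
finger_force: 15.0
9.05 [ 0.52448738 -0.14335119  0.08549675] [0.982 0.191 0.   ] [ 0. -0. -1.] [-0.35479558  0.3298827   2.03036832] 0.02483778820864511
```

View pics/w3.png

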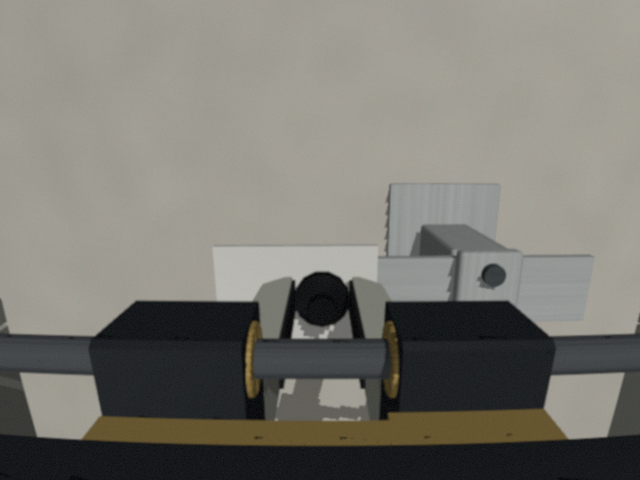

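Wrist view: the collar at (322,297) is down on the tag with the pin up, and contact came at the expected height. I release, rise and check.

```bash
python3 -m crank '[[[15,0,0,0.02,0],[15,0,0,0,0],[40,0,0,0,0],[40,0,0,0,0],[40,0,0,0,0],[40,0,0,0,0]]]'; python3 -m crank '[[[40,0,0,-0.3,0],[40,0,0,-0.6,0],[40,0,0,-0.8,0],[40,0,0,-0.6,0],[40,0,0,-0.2,0],[0,0,0,0,0],[0,0,0,0,0],[0,0,0,0,0],[0,0,0,0,0],[0,0,0,0,0],[0,0,0,0,0]]]' 20; python3 w.py w4
cat > p.py <<'E'
from h import *
W=grab('wrist'); s=robot.sense(); R=cv2.Rodrigues(s['ee_rot'])[0]; P=s['eef_pos']
vv,uu=np.mgrid[180:340,250:400]; z=W['z_map'][180:340,250:400]; dark=W['pixels'][180:340,250:400].max(2)<70
X=np.array([dep(W,u,v) for u,v in zip(uu[dark&(z>0)],vv[dark&(z>0)])]); 
k=(X[:,2]>.07)&(X[:,2]<.098)&(np.hypot(*(X[:,:2]-[.5244,-.1433]).T)<.02); X=X[k]
top=X[X[:,2]>X[:,2].max()-.0025]; print(P,s['wrist_force'][2],'max z',X[:,2].max(),'top',len(top),top.mean(0),(top.min(0)+top.max(0))/2,'tool mm',((R.T@(top.mean(0)-P))*1e3).round(2))
A=np.c_[top[:,:2]-top[:,:2].mean(0),np.ones(len(top))]; print(np.linalg.lstsq(A,top[:,2],rcond=None)[0])
rim=X[X[:,2]<np.median(top[:,2])-.007]; print('rim',len(rim),np.percentile(rim[:,2],[5,50,95]) if len(rim) else 0)
for q in((-15,25,0),(15,25,0),(0,-35,0)):
    u,v=proj(W,np.array([.5244,-.1433,.073])+R@np.array(q)/1e3); print('tag',dep(W,u,v)[2])
E
python3 p.py
```

```text
time: 9.6
eef_pos: [0.5244, -0.1433, 0.0848]
ee_rot: [-1.998, -2.424, 0.0]
wrist_force: [0.3, 0.4, 0.3]
grip_width: 0.0398
finger_force: 0.0
time: 10.52
eef_pos: [0.5242, -0.1433, 0.1468]
ee_rot: [-1.998, -2.423, 0.001]
wrist_force: [-0.1, -0.6, -0.2]
grip_width: 0.0047
finger_force: 0.0
10.5167 [ 0.52417758 -0.14333868  0.14681328] [ 0.982  0.191 -0.001] [-0.001  0.    -1.   ] [-0.09017559 -0.64248523 -0.19388832] 0.004675185553582668
[ 0.52427944 -0.14334488  0.14701651] -0.5341196175264191 max z 0.09188389809209446 top 333 [ 0.523549   -0.14415409  0.09045181] [ 0.52356849 -0.14427407  0.09063506] tool mm [-0.66 -0.84 56.57]
[-0.00958172  0.00547207  0.09045181]
rim 846 [0.07766698 0.07959128 0.08109481]
tag 0.07255690898663184
tag 0.07349126864398264
tag 0.07212024595096941
```

View pics/w4.png

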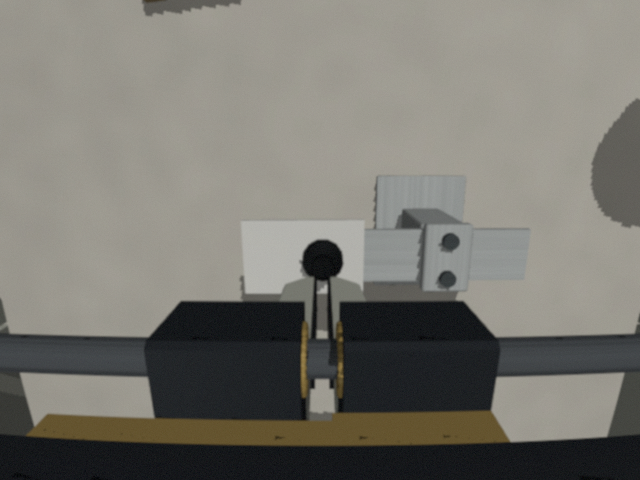

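Wrist view: the rivet at (322,260) is seated in the tag, collar flat and pin up (top z about 0.091, as expected), and the fingers are centred above it. Next I press gently with closed fingertips.

```bash
python3 -m crank '[[[0,-0.01,0,0.2,0],[0,0,0,0.4,0],[0,0,0,0.4,0],[0,0,0,0.35,0],[0,0,0,0.2,0],[0,0,0,0.05,0],[0,0,0,0,0],[0,0,0,0,0]]]' 20
python3 -m crank '[[[0,0,0,0.04,0],[0,0,0,0.04,0],[0,0,0,0.04,0],[0,0,0,0.02,0],[0,0,0,0,0]]]'
python3 -m crank '[[[0,0,0,0.02,0],[0,0,0,0.02,0],[0,0,0,0.02,0],[0,0,0,0,0]]]'
```

```text
time: 11.28
eef_pos: [0.5245, -0.1437, 0.1073]
ee_rot: [-1.998, -2.424, 0.0]
wrist_force: [-0.1, 0.3, 0.4]
grip_width: 0.0002
finger_force: 0.0
time: 11.7
eef_pos: [0.5245, -0.1436, 0.1039]
ee_rot: [1.998, 2.424, 0.0]
wrist_force: [0.4, 0.0, -0.1]
grip_width: 0.0007
finger_force: 0.0
time: 12.03
eef_pos: [0.5245, -0.1436, 0.1023]
ee_rot: [-1.998, -2.424, 0.0]
wrist_force: [0.1, 0.1, 0.3]
grip_width: 0.0004
finger_force: 0.0
```

```bash
for i in 1; do python3 -m crank '[[[0,0,0,0.02,0],[0,0,0,0.02,0],[0,0,0,0,0]]]'; python3 -m crank '[[[0,0,0,0.02,0],[0,0,0,0.02,0],[0,0,0,0,0]]]';  python3 -m crank '[[[0,0,0,0.02,0],[0,0,0,0.02,0],[0,0,0,0,0]]]'; done | grep -E 'eef_pos|wrist'
```

```text
eef_pos: [0.5244, -0.1437, 0.1015]
wrist_force: [-1.0, 0.5, 3.4]
eef_pos: [0.5243, -0.1436, 0.1004]
wrist_force: [-1.9, 0.6, 5.3]
eef_pos: [0.5241, -0.1437, 0.0995]
wrist_force: [-2.8, 0.2, 7.1]
```

```bash
{ python3 -m crank '[[[0,0,0,0.02,0],[0,0,0,0.02,0],[0,0,0,0,0]]]'; python3 -m crank '[[[0,0,0,0.02,0],[0,0,0,0.02,0],[0,0,0,0,0]]]';  python3 -m crank '[[[0,0,0,0.02,0],[0,0,0,0.02,0],[0,0,0,0.02,0],[0,0,0,0,0]]]'; python3 -m crank '[[[0,0,0,0.02,0],[0,0,0,0.02,0],[0,0,0,0.02,0],[0,0,0,0,0]]]'; } | grep -E 'eef_pos|wrist'
```

```text
eef_pos: [0.5239, -0.1438, 0.0986]
wrist_force: [-3.5, -0.7, 8.8]
eef_pos: [0.5239, -0.1438, 0.0976]
wrist_force: [-3.9, -0.4, 8.7]
eef_pos: [0.5239, -0.1438, 0.0961]
wrist_force: [-3.2, -0.4, 8.3]
eef_pos: [0.5239, -0.1438, 0.0946]
wrist_force: [-3.5, -0.5, 8.6]
```

The pin is sliding at a steady 8.6 N or so; the end is expected near TCP z 0.088.

```bash
{ python3 -m crank '[[[0,0,0,0.02,0],[0,0,0,0.02,0],[0,0,0,0.02,0],[0,0,0,0.02,0],[0,0,0,0,0]]]'; python3 -m crank '[[[0,0,0,0.02,0],[0,0,0,0.02,0],[0,0,0,0.02,0],[0,0,0,0,0]]]';  python3 -m crank '[[[0,0,0,0.02,0],[0,0,0,0.02,0],[0,0,0,0,0]]]';  } | grep -E 'eef_pos|wrist'
```

```text
eef_pos: [0.524, -0.1438, 0.0926]
wrist_force: [-3.1, -0.4, 8.7]
eef_pos: [0.5241, -0.1437, 0.0911]
wrist_force: [-3.2, 0.2, 8.3]
eef_pos: [0.5241, -0.1437, 0.0902]
wrist_force: [-2.9, -0.8, 8.1]
```

```bash
{ python3 -m crank '[[[0,0,0,0.02,0],[0,0,0,0,0]]]'; python3 -m crank '[[[0,0,0,0.02,0],[0,0,0,0,0]]]'; } | grep -E 'eef_pos|wrist'
```

```text
eef_pos: [0.5241, -0.1437, 0.0897]
wrist_force: [-3.5, 0.6, 9.5]
eef_pos: [0.5241, -0.1437, 0.0892]
wrist_force: [-3.5, -0.6, 7.1]
```

```bash
{ python3 -m crank '[[[0,0,0,0.02,0],[0,0,0,0,0]]]'; python3 -m crank '[[[0,0,0,0.02,0],[0,0,0,0,0]]]'; python3 -m crank '[[[0,0,0,0.02,0],[0,0,0,0,0]]]'; } | grep -E 'eef_pos|wrist'
```

```text
eef_pos: [0.5241, -0.1437, 0.0887]
wrist_force: [-3.0, 0.1, 9.6]
eef_pos: [0.5241, -0.1438, 0.0882]
wrist_force: [-2.9, -0.7, 10.5]
eef_pos: [0.5241, -0.1438, 0.0878]
wrist_force: [-4.2, -0.8, 11.4]
```

The force now climbs at the strip's own stiffness, so the pin is on its stop. I lift off and check.

```bash
python3 -m crank '[[[0,0,0,-0.04,0],[0,0,0,-0.06,0],[0,0,0,-0.08,0],[0,0,0,-0.1,0],[0,0,0,-0.2,0],[0,0,0,-0.5,0],[0,0,0,-0.8,0],[0,0,0,-0.6,0],[0,0,0,-0.2,0],[0,0,0,0,0],[0,0,0,0,0]]]'; python3 p.py
python3 - <<'E'
from h import *
W=grab('wrist'); T=grab('top'); S=grab('scene')
a=cv2.resize(W['pixels'][200:300,230:390],None,fx=2.5,fy=2.5,interpolation=2); b=cv2.resize(S['pixels'][160:260,250:410],None,fx=2.5,fy=2.5,interpolation=2)
c=cv2.resize(T['pixels'],(400,300)); cv2.imwrite('pics/f.png',np.vstack([np.hstack([a,b]),np.hstack([c,c*0+cv2.resize(S['pixels'],(400,300))])])[:,:,::-1])
E
```

```text
time: 16.7
eef_pos: [0.5245, -0.1434, 0.1517]
ee_rot: [1.998, 2.424, 0.0]
wrist_force: [0.1, 0.3, -0.2]
grip_width: 0.0005
finger_force: 0.0
[ 0.52422612 -0.143333    0.15128318] 0.07002045458606918 max z 0.08298884183459806 top 476 [ 0.52384978 -0.1441296   0.08129191] [ 0.52388062 -0.14420892  0.08173949] tool mm [-0.73 -0.48 69.99]
[-0.00353138  0.00576609  0.08129191]
rim 1 [0.07239547 0.07239547 0.07239547]
tag 0.07402993338575492
tag 0.07316385257997007
tag 0.07205353101180215
```

View pics/f.png

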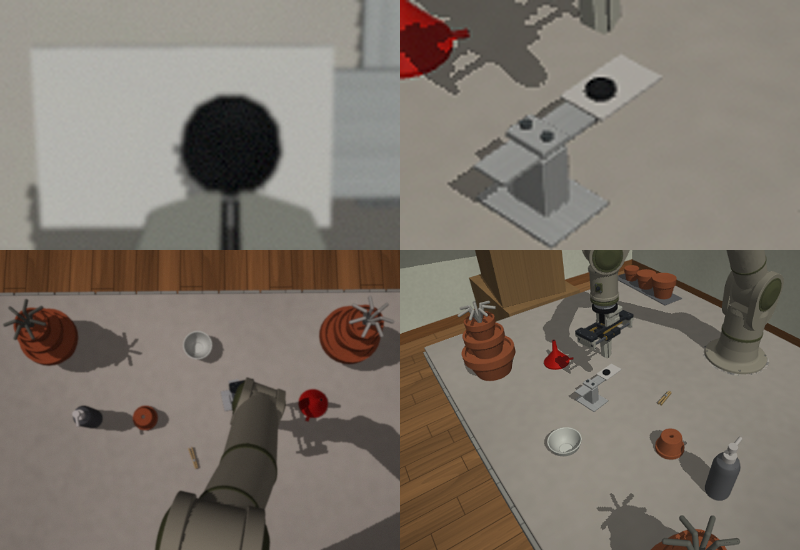

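The rivet now shows as a plain disc on the tag, with its pin top at about z 0.081–0.082. That is flush, since flush would be 0.0818. The strip is straight and level with the tag at z 0.073, and the bystanders have not moved. I hand the job in.

```bash
python3 -c "
from workcell import robot
print(robot.close_job())"
```

```text
the job is handed in; nothing more can be done
None
```

The rivet is seated in the tag's hole and its pin is pressed flush, with the press force peaking at about 12 N; the strip is straight, the bystanders show no movement, and the job was handed in at about 17 s.

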